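# Change the cartridge in a sealant gun

## Task

Change the cartridge in the sealant gun that is clamped in the vise: draw the rod fully back, lift the empty out of the cradle and lay it in the clear tub, then lay the part-used one from the blue tray in the cradle with its nozzle through the slot of the front plate. Then push the rod up by its bent end until you feel it bear firmly on the piston inside the tube, with the cartridge hard up against the front plate, but do not ram it (that would squeeze sealant out), and leave it bearing there. Do not disturb the other things on the bench.

Things in the scene. Friction and masses are not known exactly. Their poses are not given: they have to be found in the camera images.
- gun: Battery sealant gun, its grip clamped in a blue machine vise fixed to the bench. Origin on the bench under the grip; x along the level barrel to the muzzle, y across, z up. Barrel axis 145 mm above the bench. Black gear housing: x -45 to +45 mm, 58 mm wide, top 179 mm above the bench. Vise: 110 mm along x, jaws 74 mm high, y -95 to +160 mm (screw handle).
- cradle (a point): On the barrel axis, axes as the gun: where the middle of a tube comes when its shoulder meets the front plate. The cradle is an open trough, 43 mm wide, rims 16 mm below the axis, so fingers can pass beside a tube. With the rod fully back there is 17 mm of play behind: lay a cartridge in 5 to 7 mm behind this point. Sliding it forward in the cradle takes 1 to 5 N.
- slot (a point): Middle of the front plate's inner face, on the barrel axis, 95 mm ahead of the cradle point; axes as the gun. The plate is 5 mm thick, 52 mm wide, its top 16 mm above the axis; the slot for the nozzle is 26 mm wide and open at the top.
- rod (a joint): Travel of the gun's push rod, m: 0 fully back (stop), 0.175 forward. Its 38 mm plate runs inside the tube and enters the rear of a tube that is fully forward at 0.017. The battery is off: it slides by hand against 4 N of friction (plus 10 N per m/s) and stays where left. It starts forward, the plate deep in the empty, which cannot be lifted until it is drawn back.
- rod_grip (a point): On the rod's bent-up rear end, an upright bar 10 mm thick from the barrel axis to 60 mm above it. The point is 35 mm above the axis and (285 mm minus the rod's travel) behind the gun's origin, on the barrel's centre line. Take it from above with a finger on either side (along the gun's y).
- old_cart_mid (a point): The empty cartridge, in the cradle at the start: white tube 48 mm across, 190 mm long, 0.09 kg, open at the rear, with a 50 mm nozzle at the front (+x). The point is the middle of the tube, on its axis; x along the tube to the nozzle.
- new_cart_mid (a point): The part-used cartridge, lying loose in the tray: same shape as the empty, 0.28 to 0.46 kg. Its piston, hidden inside, stands 20 to 90 mm in from the open rear end, how deep is not known; its face gives like a spring (2.5 N/mm, up to 6 mm). The point is the middle of the tube, on its axis; x along the tube to the nozzle, within 0.35 rad of the gun's x at the start.
- tray: Blue open steel tray, fixed, 295 mm (x) by 150 mm (y), walls 36 mm high, floor 3 mm thick; origin under its centre.
- tub: Clear plastic tub for empties, fixed, 290 mm (x) by 165 mm (y) outside, walls 4 mm thick and 55 mm high, floor 4 mm thick; origin under its centre. It and the tray change places.
- sand_block: Bystander: cork sanding block 110 x 55 x 32 mm, lying between tray and tub; origin under its centre.
- tape_roll: Bystander: roll of masking tape, 104 mm across, 25 mm high, lying flat; origin under its centre.
- scraper: Bystander: spatula 190 mm long, lying under the front of the cradle; origin under its middle.
- driver: Bystander: screwdriver 200 mm long, lying near the rod; origin under its middle.
- battery: Bystander: the gun's battery pack, 115 x 75 x 68 mm; origin under its centre.
- filler_tin: Bystander: tin 86 mm across, 110 mm high; origin under its centre.
- mix_cup: Bystander: white plastic cup 84 mm across, 85 mm high; origin under its centre.

How it is judged:
By the outcome, as a careful person would: the job done as asked, in the order asked, and still so for the second after the job is handed in, with the robot touching nothing.
It also fails if it takes over 72 s, if anything falls off the work surface, if the arm or the gripper's body presses on something with over 40 N, if the wrist force passes 120 N, or if a joint passes its speed limit or range.

## Robot

A 6-joint arm with a two-finger parallel gripper is mounted at the origin on the work surface. World frame = base frame: x ahead of the robot, y to its left, z up, the work surface at z = 0. Lengths are in m, angles in degrees, forces in N, time in s.
With the tool pointing down it reaches from about 0.35 to 0.875 m from the base axis. Payload 4.2 kg.
Tool frame: the origin (TCP) lies midway between the tips of the shut fingers; the grasp point (between the pads) lies 19 mm behind it; z points along the fingers, y is the line along which they close (so a half turn about z gives the same grasp; the last joint's range is limited). The gripper opens to 87 mm and grips with 3 to 60 N. Pads are 19 mm wide; open, the fingers measure 117 mm over their backs; the gripper's body (75 mm by 190 mm) begins 51 mm behind the grasp point.
Start: joints at [-56.517, 22.042, 0.453, 0, -68.411, -14.817], TCP at [0.2, -0.592, 0.223] pointing down, gripper open.
Joint ranges: [-179.83, 179.83], [-69.29, 118.12], [-61.27, 80.66], [-181.25, 117.63], [-171.15, -9.14], [-177.46, 177.46]. Speed limits (degrees/s): [159.86, 159.86, 180, 180, 180, 180].

## Interface

Orientations are given as a 3x3 rotation matrix whose columns are the frame's x, y, z axes.
In Python, from station import r, cams gives the robot as it stands.
- The arm moves only by the tool play_rows, never from a script. Its argument "commands" is text: rows parted by semicolons, each of 6 numbers parted by spaces: the shift along the world's x, y, z normalised to -1 to 1, where 1 is 30 mm, then the turn, a rotation vector about the world's x, y, z normalised to -1 to 1, where 1 is 0.15 rad. A call has 1 to 20 rows; each row shifts and turns the commanded pose from where the row before left it; what a row does not reach is not made up. A row lasts 1/10 s, in which the tool goes at most 50 mm and 8.59 degrees, less where a joint would pass 70% of its speed; a pose out of reach is approached as far as the arm can. A call with a number of a shift or a turn outside -1 to 1 is refused whole. A call with a gripper value outside its range is refused whole. "grip" is the finger opening in mm, from 0 to 87, set as the call begins (left out, the last holds). The fingers move at their own pace and stop on an object; the grip force is fixed at half the most. Time passes only in rows, so rows that do not move let the fingers close. It gives the time, the measured TCP pose, the force, the opening and the grip force at its end, in the units of the state.
- r.sense(): the state, without advancing time (a new reading comes with each control period).
- cams.capture(name): name is "scene" or "top"; returns (picture, depth): 420x560x3 uint8, blue, green, red; 420x560 float32, m along the optical axis (not along the pixel's ray), 0 where there is no reading.
- cams.camera_info(name): a dict with "mtx" (3x3 intrinsics, pixels), "k1" (the pictures are not rectified: a ray, as slopes to the right and down, at radius r is drawn at 1 + k1 r^2 times it, then the intrinsics apply), "R" (3x3) and "t" (3): a world point X has camera coordinates R X + t. Camera axes: x right, y down, z forward; pixel columns grow to the right and rows downward; lengths in m; the calibration is good to about 2 mm. A picture is of the moment at which its call begins. camera_info takes no time and is no camera call.
- r.finish_job(): hands the job in; it is judged then, once.
The state is a dict: "time_s": time; "joints": joint angles; "joint_velocities": joint speeds; "effort": joint torques, N m; "tcp_pos": TCP position; "ee_rot": TCP orientation; "wrist_force": force on the tool from outside, world axes, zero at the start; "moment": the same for the moment, N m; "gripper_width": opening from 0.0 (shut) to 1.0 (fully open); "gripper_force": force on a finger pad.
Only numpy, scipy, OpenCV 4.12 (cv2) and the standard library are available. Lean on these libraries where they do the work, as an engineer would, in place of code of your own. Each camera call takes 0.05 s, during which the arm holds its last target. There are 200 camera calls.

## Working session

There is one attempt and no reset: what is moved stays moved. The work goes in short steps, Python scripts to look and compute and a tool call to move; the robot and the scene stay as the last step left them, time stands still between calls to the robot, and variables do not carry over. Pictures are saved under pics/ and viewed, at most 10 in all, crops included, and the job is handed in when it is done.

Besides the shell and the picture viewer there is one more tool, called by a JSON object that holds its "fn" and its "kwargs". play_rows: Moves the arm, as the interface text tells. Scaled input: -1 to 1 covers 30 mm each way for a shift and 0.15 rad each way for a turn. Its arguments: {"type":"object","properties":{"commands":{"type":"string"},"grip":{"type":"number"}},"required":["commands"]}

```bash
ls; mkdir -p pics; cat > h.py <<'E'
import numpy as np, cv2
from station import r, cams
def cap(n):
    p,d=cams.capture(n); return p,d
def pts(n,d):
    c=cams.camera_info(n);K=np.array(c["mtx"]);R=np.array(c["R"]);t=np.array(c["t"])
    v,u=np.mgrid[0:d.shape[0],0:d.shape[1]]
    q=und(c,np.stack([u.ravel(),v.ravel()],1).astype(float))
    X=np.c_[q,np.ones(len(q))]*d.reshape(-1,1)
    return ((X-t)@R).reshape(*d.shape,3)
def und(c,uv):
    K=np.array(c["mtx"],float)
    return cv2.undistortPoints(np.asarray(uv,float).reshape(-1,1,2),K,np.array([c["k1"],0,0,0.])).reshape(-1,2)
def ray(n,uv,z):
    c=cams.camera_info(n);R=np.array(c["R"]);t=np.array(c["t"])
    q=und(c,uv);D=np.c_[q,np.ones(len(q))]@R;C=-R.T@t
    return C+D*((z-C[2])/D[:,2])[:,None]
E
python3 - <<'E'
from h import *
for n in("scene","top"):
    p,d=cap(n);cv2.imwrite(f"pics/{n}0.png",p);np.save(f"pics/{n}0.npy",d)
    c=cams.camera_info(n);print(n,c["k1"],np.array(c["mtx"])[0,0],-np.array(c["R"]).T@np.array(c["t"]),(d==0).mean())
s=r.sense();print({k:s[k] for k in s})
E
```

```text
pics
scene -0.06646479807421027 382.1500858109825 [1.17448359 0.20875805 1.19525286] 0.003754251700680272
top -0.09654131744494485 521.6580660746247 [0.26433325 0.00767356 1.57232884] 0.0039625850340136055
{'time_s': 0.1, 'joints': array([-5.65175812e+01,  2.20870141e+01,  3.87887539e-01, -2.39179227e-02,
       -6.84118908e+01, -1.48177274e+01]), 'joint_velocities': array([ 0.04144583, -0.17734092,  0.1503311 ,  0.19642527,  0.04097157,
       -0.05434446]), 'effort': array([-3.35907225e-04, -3.91689491e+01,  1.87933284e+01,  4.23185661e+00,
        1.34495145e-02, -7.06687410e-05]), 'tcp_pos': array([ 0.19986846, -0.59161417,  0.22156759]), 'ee_rot': array([[-9.47456894e-01, -3.19882601e-01, -7.45180458e-04],
       [-3.19883446e-01,  9.47455134e-01,  1.83019763e-03],
       [ 1.20576672e-04,  1.97240426e-03, -9.99998048e-01]]), 'wrist_force': array([-0.0396779 ,  0.48799129,  0.58651565]), 'moment': array([0.00834823, 0.01585914, 0.01022824]), 'gripper_force': 0.0, 'gripper_width': 0.9990560993594724}
```

View pics/top0.png

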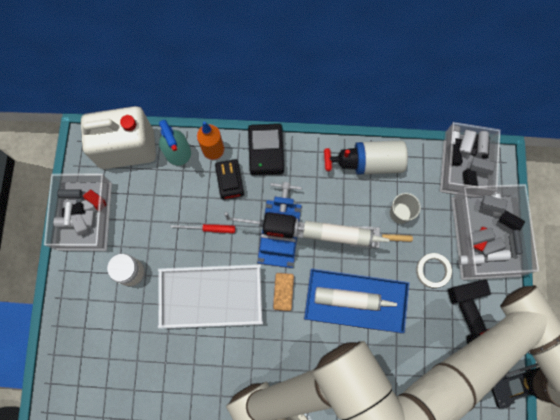

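View pics/scene0.png

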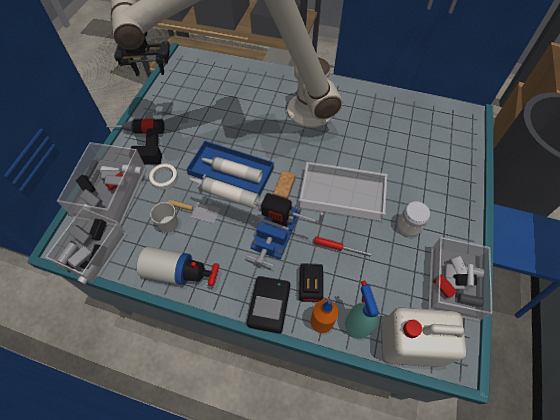

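The top view shows the gun at about (280,226) with its muzzle pointing image right. The empty is at (303-372, 233), the rod end near (227,217), the tray cartridge near (350,298), the tub near (210,297), and the sanding block near (284,292).

```bash
cat > m.py <<'E'
from h import *
def axis(P,zmin,zmax,box,p=None,white=None,r_=0.024):
    m=(P[...,2]>zmin)&(P[...,2]<zmax)
    b=np.zeros(m.shape,bool);b[box[1]:box[3],box[0]:box[2]]=1
    m&=b
    if white is not None:m&=p.min(2)>white
    return m
def show(name,Q):
    c=Q[:,:2].mean(0);u,s,vt=np.linalg.svd(Q[:,:2]-c,full_matrices=False);a=vt[0]
    if a[1]>0:a=-a
    l=(Q[:,:2]-c)@a;w=(Q[:,:2]-c)@np.array([-a[1],a[0]])
    print(name,len(Q),"c",c.round(4),"dir",a.round(4),"ang",np.degrees(np.arctan2(a[1],a[0])).round(2),"l",np.percentile(l,[0,1,99,100]).round(4),"w",np.percentile(w,[0,1,99,100]).round(4),"z",np.percentile(Q[:,2],[1,50,99]).round(4))
    return c,a
E
python3 - <<'E'
from m import *
p=cv2.imread("pics/top0.png");d=np.load("pics/top0.npy");P=pts("top",d)
print("bench z",np.median(P[330:380,100:200,2]))
show("oldtube",P[axis(P,.145,.20,(300,215,376,250),p,120)])
show("newtube",P[axis(P,.03,.08,(314,285,383,312),p,120)])
show("housing",P[axis(P,.16,.2,(255,205,302,245))])
show("rodend",P[axis(P,.15,.23,(205,200,245,235))])
show("rod",P[axis(P,.1,.23,(205,200,262,235))])
show("plate",P[axis(P,.12,.18,(370,215,384,250))])
show("tubrim",P[axis(P,.045,.07,(150,255,272,340))])
show("trayrim",P[axis(P,.025,.045,(295,260,418,340))])
for v in range(210,226,2):print((P[v,218:236,2]*1000).astype(int))
p2=cv2.imread("pics/scene0.png");d=np.load("pics/scene0.npy");P=pts("scene",d)
show("S old",P[axis(P,.145,.20,(190,165,262,215),p2,120)])
show("S new",P[axis(P,.03,.08,(195,145,270,190),p2,120)])
show("S rod",P[axis(P,.12,.24,(285,190,330,235))])
o=np.vstack([cv2.resize(p[190:340,150:430],(790,423),interpolation=cv2.INTER_CUBIC)])
cv2.imwrite("pics/crop1.png",o)
cv2.imwrite("pics/crop2.png",cv2.resize(p2[140:240,190:340],None,fx=5,fy=5,interpolation=cv2.INTER_CUBIC))
E
```

```text
bench z 0.0006354311180259719
oldtube 1127 c [ 0.572  -0.1437] dir [-0.087  -0.9962] ang -94.99 l [-0.1083 -0.096   0.0995  0.104 ] w [-0.0233 -0.0208  0.0246  0.0277] z [0.1485 0.1651 0.1744]
newtube 1011 c [ 0.4046 -0.1893] dir [-0.0745 -0.9972] ang -94.27 l [-0.0942 -0.0924  0.0983  0.1027] w [-0.0223 -0.0216  0.0234  0.0252] z [0.0323 0.0479 0.0575]
housing 702 c [0.5857 0.0204] dir [-0.0681 -0.9977] ang -93.91 l [-0.0555 -0.0449  0.0461  0.0474] w [-0.0293 -0.027   0.0304  0.0325] z [0.1618 0.178  0.185 ]
rodend 42 c [0.5993 0.1591] dir [-0.024  -0.9997] ang -91.38 l [-0.0124 -0.0122  0.0318  0.0353] w [-0.0037 -0.0037  0.0051  0.0057] z [0.1505 0.1675 0.2089]
rod 129 c [0.597  0.1255] dir [-0.0789 -0.9969] ang -94.53 l [-0.046  -0.0453  0.0534  0.0539] w [-0.0094 -0.0085  0.0069  0.0075] z [0.1433 0.1504 0.2079]
plate 128 c [ 0.5637 -0.2434] dir [ 0.9933 -0.1152] ang -6.62 l [-0.025  -0.0249  0.0255  0.026 ] w [-0.0262 -0.0261  0.0152  0.0157] z [0.1383 0.1554 0.1738]
tubrim 992 c [0.3914 0.2226] dir [ 0.0858 -0.9963] ang -85.08 l [-0.1446 -0.1431  0.1571  0.1588] w [-0.0909 -0
[... 525 characters left out ...]
174 167 163 148 151 148 151 150   2]
[ -1   4   0   3  -2   0  -3   5  -9   0 151 148 154 146 145 146 148 150]
[ 1 -4  3 -4  1  3 -1  0 -3  0  1 -1  1  3  2  3 -1  1]
[-2  3  0 -2 -2 -2  0  4  0  4 -5 -5  3  8  0  0 -4  6]
S old 717 c [ 0.5826 -0.1418] dir [-0.1036 -0.9946] ang -95.95 l [-0.12   -0.1081  0.1317  0.1409] w [-0.0293 -0.023   0.0171  0.0188] z [0.147  0.1652 0.1724]
S new 513 c [ 0.4134 -0.1872] dir [-0.0807 -0.9967] ang -94.63 l [-0.0946 -0.0914  0.1221  0.1382] w [-0.0263 -0.0233  0.0169  0.0196] z [0.0318 0.0474 0.0556]
S rod 241 c [0.5983 0.0982] dir [-0.1117 -0.9937] ang -96.41 l [-0.0765 -0.076   0.0504  0.0534] w [-0.0284 -0.0267  0.0251  0.0273] z [0.1271 0.1586 0.2054]
```

View pics/crop1.png

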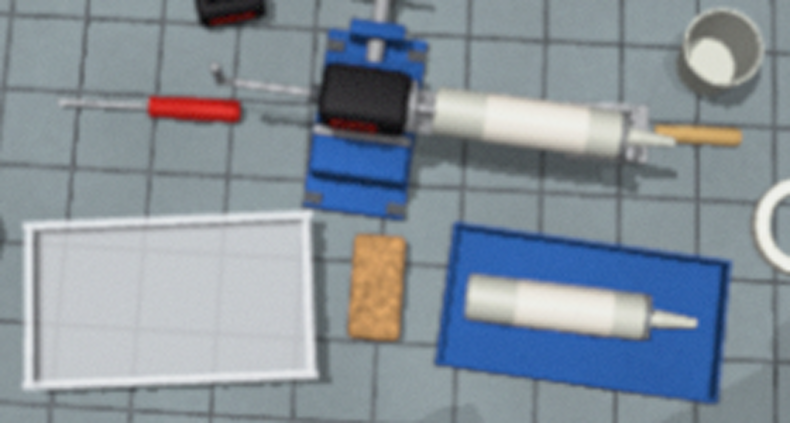

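View pics/crop2.png

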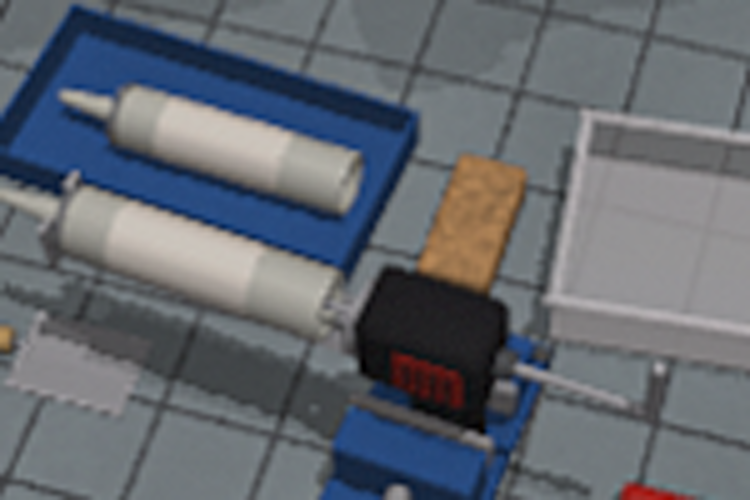

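The crops confirm it: the rod's bent end is at about (227,215) in the full top view, the front plate is at (376,236), and the tray cartridge's nozzle also points right. Next I refine the key points.

```bash
python3 - <<'E'
from m import *
p=cv2.imread("pics/top0.png");d=np.load("pics/top0.npy");P=pts("top",d)
ps=cv2.imread("pics/scene0.png");Ps=pts("scene",np.load("pics/scene0.npy"))
a=np.array([-.0895,-.996]);n=np.array([.996,-.0895]);o=np.array([.5863,.0204])
def g(Q):return np.c_[(Q[:,:2]-o)@a,(Q[:,:2]-o)@n,Q[:,2]]
b=P[axis(P,.178,.23,(218,205,236,225))];print("bar top",b.round(4).tolist());print(g(b).mean(0))
b=Ps[axis(Ps,.17,.23,(310,195,330,235))];print("bar scene",len(b),b.mean(0),g(b).mean(0))
# tube cross offset profile along gun x (using z-top ridge: midpoint of lateral extents)
for nm,PP,bx in(("top",P,(295,205,392,255)),):
    Q=g(PP[axis(PP,.128,.2,bx)])
    for x in np.arange(.04,.30,.01):
        s=Q[(Q[:,0]>x)&(Q[:,0]<x+.01)]
        if len(s)>3:print(round(x,3),len(s),s[:,1].min().round(4),s[:,1].max().round(4),"z",np.percentile(s[:,2],90).round(4))
Q=g(P[axis(P,.13,.2,(360,205,392,255))]);s=Q[(abs(Q[:,1])>.016)&(Q[:,0]>.22)];print("plate sides",np.sort(s[:,0]).round(3))
# tube row profile along axis for brightness
for nm,m in(("new",axis(P,.03,.08,(305,283,405,314),p,110)),):
    Q=P[m];c=Q[:,:2].mean(0);r_=cv2.minAreaRect(Q[:,:2].astype(np.float32)*1000);print(nm,r_)
for nm,bx,lo,hi in(("tub",(150,255,272,340),.045,.07),("tray",(295,260,418,340),.03,.042)):
    print(nm,cv2.minAreaRect((P[axis(P,lo,hi,bx)][:,:2]*1000).astype(np.float32)))
Q=P[axis(P,.03,.08,(305,283,405,314),p,110)];aa=np.array([-.0745,-.9972]);oo=np.array([.4046,-.1893]);nn=np.array([.9972,-.0745])
l=(Q[:,:2]-oo)@aa;w=(Q[:,:2]-oo)@nn
for x in np.arange(-.11,.16,.01):
    k=(l>x)&(l<x+.01)
    if k.sum()>2:print(round(x,3),w[k].min().round(4),w[k].max().round(4),np.percentile(Q[k,2],90).round(4))
print(np.sort(l)[:12].round(4))
E
```

```text
bar top [[0.6052, 0.167, 0.2064], [0.6025, 0.1697, 0.2052], [0.6024, 0.1668, 0.2064], [0.6024, 0.1641, 0.2068], [0.6003, 0.1697, 0.2032], [0.5989, 0.1663, 0.2092], [0.5993, 0.1637, 0.2084], [0.6037, 0.1629, 0.191], [0.5983, 0.1699, 0.1996], [0.5978, 0.1669, 0.2023], [0.5995, 0.1649, 0.196], [0.5987, 0.1617, 0.1997], [0.5993, 0.1715, 0.1841], [0.5968, 0.1675, 0.195], [0.5969, 0.1648, 0.195], [0.6, 0.1634, 0.1829], [0.598, 0.1692, 0.1783], [0.5974, 0.1661, 0.1813]]
[-0.14668196  0.00042969  0.19726341]
bar scene 26 [0.60561729 0.1698082  0.1920273 ] [-0.15053946  0.00586799  0.1920273 ]
0.04 45 -0.0215 0.0254 z 0.1744
0.05 20 -0.0165 0.0237 z 0.1518
0.06 31 -0.0204 0.0243 z 0.167
0.07 61 -0.0206 0.0237 z 0.1693
0.08 61 -0.0209 0.0228 z 0.1706
0.09 63 -0.0206 0.0269 z 0.1693
0.1 59 -0.0213 0.0227 z 0.1705
0.11 64 -0.0213 0.0249 z 0.1702
0.12 62 -0.0218 0.0254 z 0.1714
0.13 60 -0.021 0.0248 z 0.1698
0.14 65 -0.0216 0.0262 z 0.1704
0.15 59 -0.0219 0.0249 z 0.1704
0.16 66 -0.0215 0.0261 z 0.1705
0.17 59 -0.0209 0.0235 z 0.1729
0.18 64 -0.0212 0.0282 z 0.1709
0.19 61 -0.0211 0.0248 z 0.1702
[... 1265 characters left out ...]
 0.054
-0.07 -0.0218 0.0238 0.0527
-0.06 -0.0202 0.0211 0.0542
-0.05 -0.0218 0.0233 0.0521
-0.04 -0.0209 0.0245 0.0533
-0.03 -0.0221 0.0247 0.0551
-0.02 -0.021 0.0241 0.0536
-0.01 -0.0221 0.0256 0.0537
-0.0 -0.0216 0.0233 0.0544
0.01 -0.0208 0.0255 0.0539
0.02 -0.0223 0.0255 0.0536
0.03 -0.021 0.0243 0.0531
0.04 -0.0221 0.0255 0.0544
0.05 -0.0212 0.0232 0.0524
0.06 -0.0201 0.0237 0.0528
0.07 -0.0218 0.0233 0.0532
0.08 -0.0201 0.0244 0.0548
0.09 -0.0116 0.0088 0.0541
0.1 -0.0063 0.0087 0.04
0.11 -0.005 0.0081 0.0381
0.12 -0.0038 0.0083 0.0377
0.13 -0.0022 0.0068 0.0361
0.14 -0.0015 0.0047 0.0348
[-0.0942 -0.094  -0.0938 -0.0938 -0.0935 -0.0935 -0.0935 -0.093  -0.0929
 -0.0928 -0.0926 -0.0924]
```

{"fn": "play_rows", "kwargs": {"commands": "0 0 0.9 0 0 0;0 0 0.9 0 0 0;0.514 0.973 0.9 0 0 0.964;0.514 0.973 0 0 0 0.964;0.514 0.973 0 0 0 0.964;0.514 0.973 0 0 0 0.964;0.514 0.973 0 0 0 0.964;0.514 0.973 0 0 0 0.964;0.514 0.973 0 0 0 0.964;0.514 0.973 0 0 0 0.964;0.514 0.973 0 0 0 0;0.514 0.973 0 0 0 0;0.514 0.973 0 0 0 0;0.514 0.973 0 0 0 0;0.514 0.973 0 0 0 0;0.514 0.973 0 0 0 0;0.514 0.973 0 0 0 0;0.514 0.973 0 0 0 0;0.514 0.973 0 0 0 0;0.514 0.973 0 0 0 0", "grip": 87}}

```text
time_s: 2.1
tcp_pos: [0.4777, -0.0653, 0.3032]
ee_rot: [[-0.088, -0.996, -0.001], [-0.996, 0.088, 0.0], [-0.0, 0.001, -1.0]]
wrist_force: [0.4, -0.2, 0.2]
gripper_width: 1.0
gripper_force: 0.0
```

{"fn": "play_rows", "kwargs": {"commands": "0.514 0.973 0 0 0 0;0.514 0.973 0 0 0 0;0.514 0.973 0 0 0 0;0.514 0.973 0 0 0 0;0.514 0.973 0 0 0 0;0.514 0.973 0 0 0 0;0.514 0.973 0 0 0 0;0.514 0.973 0 0 0 0;0 0 0 0 0 0;0 0 0 0 0 0"}}

```text
time_s: 3.1
tcp_pos: [0.6007, 0.1672, 0.3023]
ee_rot: [[-0.087, -0.996, -0.002], [-0.996, 0.087, -0.001], [0.001, 0.002, -1.0]]
wrist_force: [0.2, 0.1, 0.6]
gripper_width: 0.999
gripper_force: 0.0
```

{"fn": "play_rows", "kwargs": {"commands": "0 0 -0.93 0 0 0;0 0 -0.93 0 0 0;0 0 -0.93 0 0 0;0 0 -0.93 0 0 0;0 0 -0.93 0 0 0;0 0 0 0 0 0"}}

```text
time_s: 3.7
tcp_pos: [0.5979, 0.1646, 0.1601]
ee_rot: [[-0.09, -0.996, -0.009], [-0.996, 0.09, -0.003], [0.004, 0.008, -1.0]]
wrist_force: [0.2, 0.0, -0.6]
gripper_width: 1.001
gripper_force: 0.0
```

{"fn": "play_rows", "kwargs": {"commands": "0 0 0 0 0 0;0 0 0 0 0 0;0 0 0 0 0 0;0 0 0 0 0 0;0 0 0 0 0 0;0 0 0 0 0 0;0 0 0 0 0 0;0 0 0 0 0 0", "grip": 0}}

```text
time_s: 4.5
tcp_pos: [0.601, 0.1669, 0.164]
ee_rot: [[-0.088, -0.996, -0.0], [-0.996, 0.088, -0.0], [0.0, 0.0, -1.0]]
wrist_force: [0.8, 0.1, -0.7]
gripper_width: 0.356
gripper_force: 0.0
```

{"fn": "play_rows", "kwargs": {"commands": "0 0 0 0 0 0;0 0 0 0 0 0;0 0 0 0 0 0;0 0 0 0 0 0;0 0 0 0 0 0;0 0 0 0 0 0;0 0 0 0 0 0"}}

```text
time_s: 5.2
tcp_pos: [0.6017, 0.1668, 0.164]
ee_rot: [[-0.088, -0.996, 0.001], [-0.996, 0.088, 0.0], [-0.0, -0.001, -1.0]]
wrist_force: [4.5, -1.6, -2.9]
gripper_width: 0.103
gripper_force: 30.0
```

{"fn": "play_rows", "kwargs": {"commands": "0.03 0.35 0 0 0 0;0.052 0.597 0 0 0 0;0.052 0.597 0 0 0 0;0.052 0.597 0 0 0 0;0.052 0.597 0 0 0 0;0.052 0.597 0 0 0 0;0.052 0.597 0 0 0 0;0.017 0.2 0 0 0 0;0 0 0 0 0 0;0 0 0 0 0 0"}}

```text
time_s: 6.2
tcp_pos: [0.6124, 0.291, 0.1641]
ee_rot: [[-0.088, -0.996, 0.001], [-0.996, 0.088, 0.0], [-0.001, -0.001, -1.0]]
wrist_force: [5.9, -0.0, -2.4]
gripper_width: 0.103
gripper_force: 30.0
```

{"fn": "play_rows", "kwargs": {"commands": "0.013 0.15 0 0 0 0;0.013 0.15 0 0 0 0;0.009 0.1 0 0 0 0;0 0 0 0 0 0"}}

```text
time_s: 6.6
tcp_pos: [0.6133, 0.3015, 0.1641]
ee_rot: [[-0.089, -0.996, 0.0], [-0.996, 0.089, -0.002], [0.002, -0.0, -1.0]]
wrist_force: [6.4, -3.4, -1.7]
gripper_width: 0.108
gripper_force: 30.0
```

{"fn": "play_rows", "kwargs": {"commands": "0.006 0.07 0 0 0 0;0 0 0 0 0 0"}}

```text
time_s: 6.8
tcp_pos: [0.6135, 0.3033, 0.1641]
ee_rot: [[-0.089, -0.996, -0.0], [-0.996, 0.089, -0.002], [0.002, -0.0, -1.0]]
wrist_force: [4.5, -3.4, -1.4]
gripper_width: 0.104
gripper_force: 30.0
```

{"fn": "play_rows", "kwargs": {"commands": "0.006 0.07 0 0 0 0;0 0 0 0 0 0"}}

```text
time_s: 7.0
tcp_pos: [0.6136, 0.3053, 0.1641]
ee_rot: [[-0.089, -0.996, -0.0], [-0.996, 0.089, -0.002], [0.002, -0.0, -1.0]]
wrist_force: [5.1, -5.4, -1.7]
gripper_width: 0.104
gripper_force: 30.0
```

{"fn": "play_rows", "kwargs": {"commands": "0.006 0.07 0 0 0 0;0 0 0 0 0 0"}}

```text
time_s: 7.2
tcp_pos: [0.6136, 0.3054, 0.1641]
ee_rot: [[-0.089, -0.996, -0.002], [-0.996, 0.089, -0.006], [0.006, 0.001, -1.0]]
wrist_force: [4.6, -8.4, -1.5]
gripper_width: 0.103
gripper_force: 30.0
```

{"fn": "play_rows", "kwargs": {"commands": "0.006 0.07 0 0 0 0;0 0 0 0 0 0"}}

```text
time_s: 7.4
tcp_pos: [0.6135, 0.3055, 0.164]
ee_rot: [[-0.09, -0.996, -0.003], [-0.996, 0.09, -0.009], [0.01, 0.003, -1.0]]
wrist_force: [5.4, -12.1, 0.1]
gripper_width: 0.1
gripper_force: 30.0
```

{"fn": "play_rows", "kwargs": {"commands": "0.006 0.07 0 0 0 0;0 0 0 0 0 0"}}

```text
time_s: 7.6
tcp_pos: [0.6135, 0.3055, 0.164]
ee_rot: [[-0.091, -0.996, -0.005], [-0.996, 0.091, -0.013], [0.013, 0.004, -1.0]]
wrist_force: [6.2, -16.8, 0.3]
gripper_width: 0.105
gripper_force: 30.0
```

{"fn": "play_rows", "kwargs": {"commands": "-0.01 -0.15 0 0 0 0;0 0 0 0 0 0;0 0 0 0 0 0;0 0 0 0 0 0;0 0 0 0 0 0;0 0 0.9 0 0 0;0 0 0.9 0 0 0;0 0 0.6 0 0 0;0 0 0 0 0 0", "grip": 87}}

```text
time_s: 8.5
tcp_pos: [0.6146, 0.3101, 0.2398]
ee_rot: [[-0.087, -0.996, 0.006], [-0.996, 0.087, 0.004], [-0.004, -0.005, -1.0]]
wrist_force: [0.5, -0.9, 0.2]
gripper_width: 0.842
gripper_force: 0.0
```

{"fn": "play_rows", "kwargs": {"commands": "-0.085 -0.93 0 0 0 0;-0.085 -0.93 0 0 0 0;-0.085 -0.93 0 0 0 0;-0.085 -0.93 0 0 0 0;-0.085 -0.93 0 0 0 0;-0.085 -0.93 0 0 0 0;-0.085 -0.93 0 0 0 0;-0.085 -0.93 0 0 0 0;-0.085 -0.93 0 0 0 0;-0.085 -0.93 0 0 0 0;-0.085 -0.93 0 0 0 0;-0.085 -0.93 0 0 0 0;-0.085 -0.93 0 0 0 0;-0.085 -0.93 0 0 0 0;-0.085 -0.93 0 0 0 0;-0.085 -0.93 0 0 0 0;0 0 0 0 0 0;0 0 0 0 0 0"}}

```text
time_s: 10.3
tcp_pos: [0.5721, -0.1377, 0.235]
ee_rot: [[-0.089, -0.996, -0.002], [-0.996, 0.089, 0.001], [-0.0, 0.002, -1.0]]
wrist_force: [-0.2, 0.3, 0.0]
gripper_width: 1.003
gripper_force: 0.0
```

```bash
python3 - <<'E'
from m import *
p,d=cap("top");P=pts("top",d)
p2,d2=cap("scene")
o=np.hstack([cv2.resize(p[180:280,200:400],(400,200)),]) 
cv2.imwrite("pics/a1.png",np.vstack([cv2.resize(p[190:260,200:400],(800,280),interpolation=cv2.INTER_CUBIC),cv2.resize(p2[150:230,170:370],(800,320),interpolation=cv2.INTER_CUBIC)]))
print(r.sense()["tcp_pos"])
E
```

```text
[ 0.57246331 -0.13678218  0.23541127]
```

View pics/a1.png

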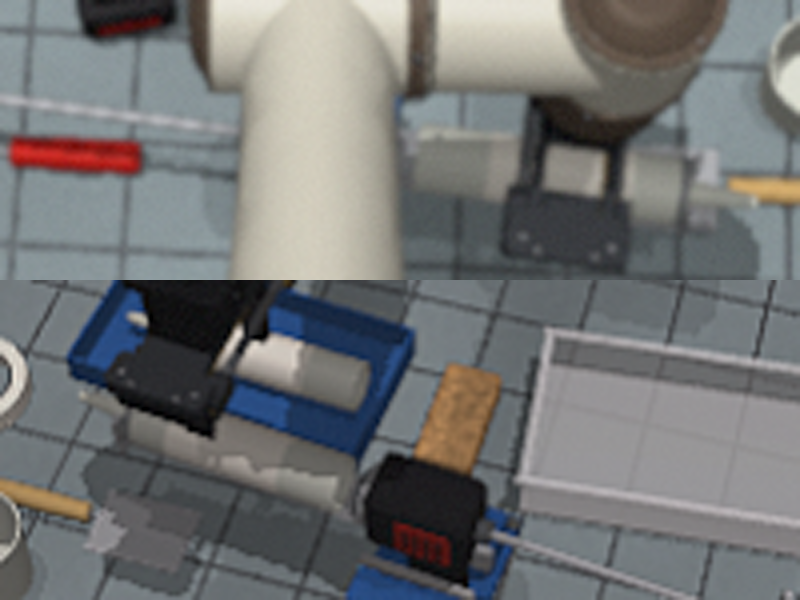

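{"fn": "play_rows", "kwargs": {"commands": "0.05 -0.17 -0.8 0 0 0;0 0 -0.9 0 0 0;0 0 -0.9 0 0 0;0 0 -0.9 0 0 0;0 0 0 0 0 0;0 0 0 0 0 0"}}

```text
time_s: 11.0
tcp_pos: [0.5746, -0.142, 0.1313]
ee_rot: [[-0.086, -0.996, -0.0], [-0.996, 0.086, -0.001], [0.001, 0.0, -1.0]]
wrist_force: [1.1, 0.1, 0.0]
gripper_width: 1.004
gripper_force: 0.0
```

{"fn": "play_rows", "kwargs": {"commands": "0 0 0 0 0 0;0 0 0 0 0 0;0 0 0 0 0 0;0 0 0 0 0 0;0 0 0 0 0 0;0 0 0 0 0 0;0 0 0 0 0 0;0 0 0 0 0 0", "grip": 40}}

```text
time_s: 11.8
tcp_pos: [0.5747, -0.1428, 0.1314]
ee_rot: [[-0.088, -0.996, 0.001], [-0.996, 0.088, -0.0], [0.0, -0.001, -1.0]]
wrist_force: [1.4, 0.9, 0.8]
gripper_width: 0.546
gripper_force: 30.0
```

{"fn": "play_rows", "kwargs": {"commands": "0 0 0.3 0 0 0;0 0 0.6 0 0 0;0 0 0.9 0 0 0;0 0 0.9 0 0 0;0 0 0.8 0 0 0;0 0 0.3 0 0 0;0 0 0 0 0 0"}}

```text
time_s: 12.5
tcp_pos: [0.5743, -0.1426, 0.2463]
ee_rot: [[-0.088, -0.996, 0.002], [-0.996, 0.088, 0.0], [-0.0, -0.002, -1.0]]
wrist_force: [0.2, -0.8, -0.5]
gripper_width: 0.546
gripper_force: 30.0
```

```bash
python3 - <<'E'
from m import *
p,d=cap("top")
p2,d2=cap("scene")
cv2.imwrite("pics/a2.png",np.vstack([cv2.resize(p[190:260,200:400],(800,280),interpolation=cv2.INTER_CUBIC),cv2.resize(p2[140:220,150:350],(800,320),interpolation=cv2.INTER_CUBIC)]))
# tub rim from initial image: bright rim mask edges via ray at z=.055
p0=cv2.imread("pics/top0.png");m=(p0[255:340,150:275].min(2)>190).astype(np.uint8)
c=max(cv2.findContours(m,cv2.RETR_EXTERNAL,cv2.CHAIN_APPROX_NONE)[0],key=cv2.contourArea).reshape(-1,2)+[150,255]
X=ray("top",c,.055)[:,:2];print(cv2.minAreaRect((X*1000).astype(np.float32)))
E
```

```text
((390.53839111328125, 216.31546020507812), (171.62185668945312, 297.9134826660156), 5.4541754722595215)
```

View pics/a2.png

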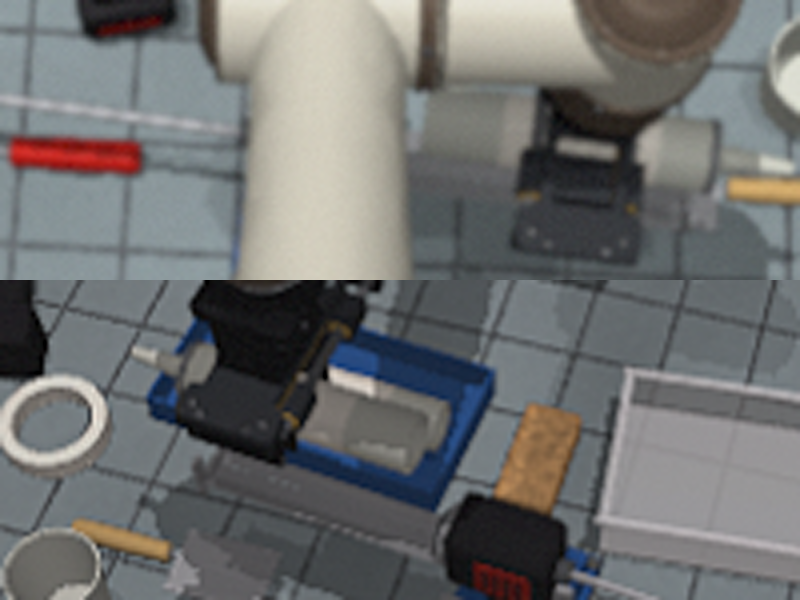

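{"fn": "play_rows", "kwargs": {"commands": "-0.25 0.5 0 0 0 0.3;-0.443 0.913 0 0 0 0.3;-0.443 0.913 0 0 0 0.3;-0.443 0.913 0 0 0 0.29;-0.443 0.913 0 0 0 0;-0.443 0.913 0 0 0 0;-0.443 0.913 0 0 0 0;-0.443 0.913 0 0 0 0;-0.443 0.913 0 0 0 0;-0.443 0.913 0 0 0 0;-0.443 0.913 0 0 0 0;-0.443 0.913 0 0 0 0;-0.443 0.913 0 0 0 0;-0.443 0.913 0 0 0 0;-0.19 0.41 0 0 0 0;0 0 0 0 0 0;0 0 -0.4 0 0 0;0 0 -0.9 0 0 0;0 0 -0.9 0 0 0;0 0 0 0 0 0"}}

```text
time_s: 14.6
tcp_pos: [0.386, 0.2376, 0.1754]
ee_rot: [[0.089, -0.996, -0.007], [-0.996, -0.089, -0.007], [0.006, 0.007, -1.0]]
wrist_force: [-0.6, 0.0, -1.8]
gripper_width: 0.554
gripper_force: 30.0
```

{"fn": "play_rows", "kwargs": {"commands": "0 0 -0.9 0 0 0;0 0 -0.9 0 0 0;0 0 -0.9 0 0 0;0 0 -0.9 0 0 0;0 0 -0.9 0 0 0;0 0 -0.5 0 0 0;0 0 -0.3 0 0 0;0 0 -0.2 0 0 0;0 0 0 0 0 0"}}

```text
time_s: 15.5
tcp_pos: [0.3889, 0.2412, 0.0147]
ee_rot: [[0.091, -0.996, 0.001], [-0.996, -0.091, 0.001], [-0.001, -0.001, -1.0]]
wrist_force: [0.9, 0.3, -1.0]
gripper_width: 0.552
gripper_force: 30.0
```

{"fn": "play_rows", "kwargs": {"commands": "0 0 0 0 0 0;0 0 0 0 0 0;0 0 0 0 0 0;0 0 0 0 0 0;0 0 0.3 0 0 0;0 0 0.9 0 0 0;0 0 0.9 0 0 0;0 0 0.9 0 0 0;0 0 0.9 0 0 0;0 0 0.5 0 0 0;0 0 0 0 0 0", "grip": 80}}

```text
time_s: 16.6
tcp_pos: [0.3892, 0.2418, 0.149]
ee_rot: [[0.091, -0.996, 0.004], [-0.996, -0.091, 0.005], [-0.004, -0.005, -1.0]]
wrist_force: [-0.3, 0.7, 0.2]
gripper_width: 0.919
gripper_force: 0.0
```

{"fn": "play_rows", "kwargs": {"commands": "0.04 -0.96 0 0 0 -0.3;0.04 -0.96 0 0 0 -0.3;0.04 -0.96 0 0 0 -0.3;0.04 -0.96 0 0 0 -0.2;0.04 -0.96 0 0 0 0;0.04 -0.96 0 0 0 0;0.04 -0.96 0 0 0 0;0.04 -0.96 0 0 0 0;0.04 -0.96 0 0 0 0;0.04 -0.96 0 0 0 0;0.04 -0.96 0 0 0 0;0.04 -0.96 0 0 0 0;0.04 -0.96 0 0 0 0;0.04 -0.96 0 0 0 0;0.04 -0.93 0 0 0 0;0 0 0 0 0 0;0 0 0 0 0 0;0 0 0 0 0 0", "grip": 87}}

```text
time_s: 18.4
tcp_pos: [0.4056, -0.1899, 0.1456]
ee_rot: [[-0.074, -0.997, -0.001], [-0.997, 0.074, 0.0], [-0.0, 0.001, -1.0]]
wrist_force: [0.5, -0.4, 0.0]
gripper_width: 0.999
gripper_force: 0.0
```

```bash
python3 - <<'E'
from m import *
p,d=cap("top")
p2,d2=cap("scene")
cv2.imwrite("pics/a3.png",np.vstack([cv2.resize(p[190:340,150:430],(560,300),interpolation=cv2.INTER_CUBIC),cv2.resize(p2[130:250,160:400],(560,280),interpolation=cv2.INTER_CUBIC)]))
print(r.sense()["tcp_pos"])
E
```

```text
[ 0.40594434 -0.18971466  0.1459297 ]
```

View pics/a3.png

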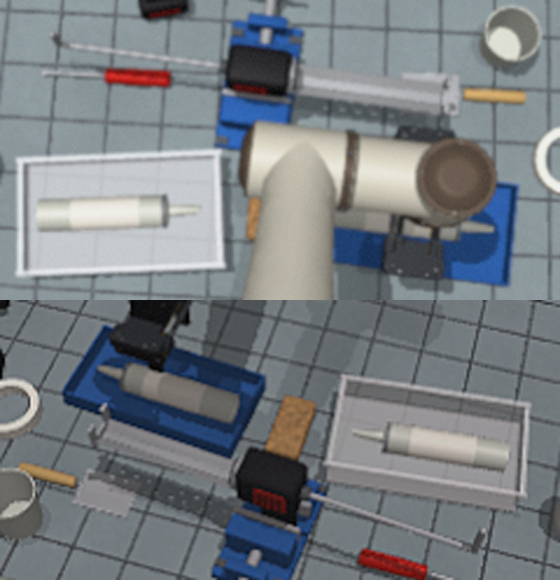

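The empty now lies in the tub (crop 36-200, 212). The cradle is clear, its plate at crop (452,93), and the rod is fully back, its end at crop (57,40). Next, grasp the new one.

{"fn": "play_rows", "kwargs": {"commands": "0 0 -0.9 0 0 0;0 0 -0.9 0 0 0;0 0 -0.9 0 0 0;0 0 -0.9 0 0 0;0 0 -0.6 0 0 0;0 0 -0.3 0 0 0;0 0 0 0 0 0;0 0 0 0 0 0"}}

```text
time_s: 19.3
tcp_pos: [0.4069, -0.1902, 0.0117]
ee_rot: [[-0.074, -0.997, 0.001], [-0.997, 0.074, -0.0], [0.0, -0.001, -1.0]]
wrist_force: [-0.2, 0.1, -0.5]
gripper_width: 1.0
gripper_force: 0.0
```

{"fn": "play_rows", "kwargs": {"commands": "0 0 0 0 0 0;0 0 0 0 0 0;0 0 0 0 0 0;0 0 0 0 0 0;0 0 0 0 0 0;0 0 0 0 0 0;0 0 0 0 0 0;0 0 0 0 0 0;0 0 0 0 0 0", "grip": 40}}

```text
time_s: 20.2
tcp_pos: [0.4056, -0.1904, 0.011]
ee_rot: [[-0.075, -0.997, -0.001], [-0.997, 0.075, 0.0], [0.0, 0.001, -1.0]]
wrist_force: [-2.7, 0.6, 3.0]
gripper_width: 0.551
gripper_force: 30.0
```

```bash
python3 - <<'E'
from m import *
p,d=cap("top");P=pts("top",d)
a=np.array([-.0872,-.9962]);n=np.array([.9962,-.0872]);o=np.array([.5882,.0204])
m=axis(P,.10,.2,(290,205,392,255));Q=P[m];g=np.c_[(Q[:,:2]-o)@a,(Q[:,:2]-o)@n,Q[:,2]]
for x in np.arange(.04,.28,.02 if 0 else .01):
    s=g[(g[:,0]>x)&(g[:,0]<x+.01)]
    if len(s)>3:print(round(x,3),len(s),s[:,1].min().round(4),s[:,1].max().round(4),np.median(s[:,1]).round(4),"z",np.percentile(s[:,2],[5,95]).round(3))
s=g[(g[:,2]>.137)&(g[:,0]>.2)];print(len(s),np.percentile(s,[2,10,50,90,98],axis=0).round(4))
E
```

```text
0.04 65 -0.0263 0.0239 -0.0054 z [0.145 0.177]
0.05 51 -0.0206 0.0212 -0.0014 z [0.12  0.167]
0.06 50 -0.0211 0.0212 0.0015 z [0.118 0.132]
0.07 52 -0.0188 0.0227 0.0022 z [0.119 0.132]
0.08 51 -0.0205 0.0213 0.0024 z [0.117 0.132]
0.09 51 -0.0197 0.0225 0.0028 z [0.118 0.132]
0.1 51 -0.021 0.022 0.0028 z [0.118 0.132]
0.11 53 -0.0204 0.0222 0.0023 z [0.118 0.131]
0.12 50 -0.0207 0.0218 0.0024 z [0.119 0.131]
0.13 51 -0.0201 0.0239 0.002 z [0.119 0.132]
0.14 53 -0.0211 0.0212 0.0023 z [0.119 0.131]
0.15 54 -0.0188 0.0225 0.0008 z [0.116 0.133]
0.16 48 -0.0213 0.0209 0.0028 z [0.119 0.131]
0.17 54 -0.0195 0.0221 0.0001 z [0.116 0.132]
0.18 51 -0.0204 0.0218 0.0018 z [0.117 0.129]
0.19 52 -0.02 0.0226 0.0026 z [0.118 0.131]
0.2 49 -0.0218 0.024 0.0019 z [0.117 0.134]
0.21 55 -0.0199 0.0221 0.0029 z [0.119 0.132]
0.22 49 -0.0215 0.0207 0.0024 z [0.118 0.131]
0.23 56 -0.0209 0.0231 0.0017 z [0.118 0.133]
0.24 49 -0.0205 0.0207 0.0024 z [0.117 0.131]
0.25 81 -0.0258 0.0261 0.0002 z [0.117 0.161]
0.26 27 -0.0259 0.0249 -0.0011 z [0.129 0.163]
34 [[ 0.2577 -0.0253  0.1376]
 [ 0.2582 -0.0248  0.1421]
 [ 0.2598 -0.0129  0.1582]
 [ 0.2626  0.0214  0.1628]
 [ 0.2632  0.025   0.1639]]
```

{"fn": "play_rows", "kwargs": {"commands": "0 0 0.2 0 0 0;0 0 0.5 0 0 0;0 0 0.9 0 0 0;0 0 0.9 0 0 0;0 0 0.9 0 0 0;0 0 0.9 0 0 0;0 0 0.9 0 0 0;0 0 0.9 0 0 0;0 0 0.5 0 0 0;0 0 0.3 0 0 0;0 0 0 0 0 0;0 0 0 0 0 0"}}

```text
time_s: 21.45
tcp_pos: [0.4055, -0.1901, 0.217]
ee_rot: [[-0.075, -0.997, -0.002], [-0.997, 0.075, 0.001], [-0.001, 0.002, -1.0]]
wrist_force: [0.3, 0.6, -2.6]
gripper_width: 0.551
gripper_force: 30.0
```

```bash
python3 - <<'E'
from m import *
p,d=cap("top");P=pts("top",d)
m=axis(P,.215,.27,(300,270,415,330),p,90)
p2,d2=cap("scene");P2=pts("scene",d2)
cv2.imwrite("pics/a4.png",np.vstack([cv2.resize(p[190:340,250:430],(480,400),interpolation=cv2.INTER_CUBIC)[:300]*0+cv2.resize(p[220:340,250:440],(480,300),interpolation=cv2.INTER_CUBIC),cv2.resize(p2[80:230,120:360],(480,300),interpolation=cv2.INTER_CUBIC)]))
T=r.sense()["tcp_pos"];print(T)
a=np.array([-.075,-.997]);n=np.array([.997,-.075])
Q=P[m];g=np.c_[(Q[:,:2]-T[:2])@a,(Q[:,:2]-T[:2])@n,Q[:,2]]
for x in np.arange(-.12,.16,.01):
    s=g[(g[:,0]>x)&(g[:,0]<x+.01)]
    if len(s)>3:print(round(x,3),len(s),s[:,1].min().round(4),s[:,1].max().round(4),"z",np.percentile(s[:,2],90).round(4))
print(np.sort(g[:,0])[:15].round(4))
E
```

```text
[ 0.40538133 -0.19022379  0.21674175]
-0.1 8 -0.0212 -0.0157 z 0.251
-0.09 13 -0.0213 -0.012 z 0.2516
-0.08 24 -0.0213 -0.0088 z 0.2568
-0.07 25 -0.0213 -0.0081 z 0.2563
-0.06 24 -0.0216 -0.0094 z 0.2563
-0.05 28 -0.0223 -0.0079 z 0.2569
-0.04 22 -0.0214 -0.0093 z 0.2571
-0.03 7 -0.0181 -0.0085 z 0.2547
-0.01 5 -0.0179 -0.0152 z 0.2499
0.05 10 -0.0224 -0.0175 z 0.2459
0.06 15 -0.0214 -0.0124 z 0.2524
0.07 27 -0.0219 -0.0056 z 0.2557
0.08 36 -0.0218 0.0032 z 0.2585
0.09 16 -0.0072 0.0088 z 0.2571
0.1 23 -0.0062 0.009 z 0.2437
0.11 22 -0.0056 0.0072 z 0.244
0.12 19 -0.0045 0.007 z 0.2415
0.13 15 -0.0027 0.0063 z 0.2396
0.14 4 -0.0014 0.0038 z 0.2386
[-0.0954 -0.0948 -0.0943 -0.0931 -0.0922 -0.0922 -0.0901 -0.0901 -0.0893
 -0.0878 -0.0873 -0.0871 -0.0856 -0.0848 -0.0846]
```

View pics/a4.png

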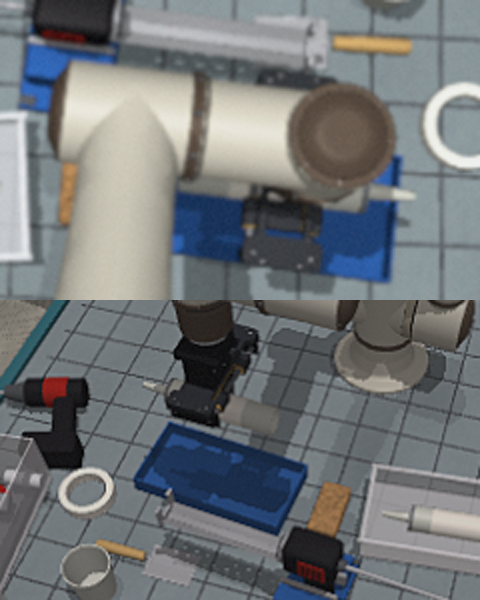

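The cartridge hangs level (rear at crop (275,415), nozzle at (150,385)). Move it over the cradle.

{"fn": "play_rows", "kwargs": {"commands": "0.4 0.13 0 0 0 -0.08;0.8 0.25 0 0 0 0;0.8 0.25 0 0 0 0;0.8 0.25 0 0 0 0;0.8 0.25 0 0 0 0;0.8 0.25 0 0 0 0;0.8 0.25 0 0 0 0;0.45 0.18 0 0 0 0;0 0 0 0 0 0;0 0 0 0 0 0;0 0 0 0 0 0"}}

```text
time_s: 22.65
tcp_pos: [0.5748, -0.1363, 0.2178]
ee_rot: [[-0.087, -0.996, -0.001], [-0.996, 0.087, 0.0], [0.0, 0.001, -1.0]]
wrist_force: [-0.1, -0.3, -3.5]
gripper_width: 0.55
gripper_force: 30.0
```

{"fn": "play_rows", "kwargs": {"commands": "0 0 -0.6 0 0 0;0 0 -0.8 0 0 0;0 0 -0.7 0 0 0;0 0 -0.4 0 0 0;0 0 -0.2 0 0 0;0 0 0 0 0 0;0 0 0 0 0 0"}}

```text
time_s: 23.35
tcp_pos: [0.5763, -0.1363, 0.1382]
ee_rot: [[-0.086, -0.996, 0.002], [-0.996, 0.086, -0.0], [0.0, -0.002, -1.0]]
wrist_force: [1.0, 0.8, -2.3]
gripper_width: 0.55
gripper_force: 30.0
```

{"fn": "play_rows", "kwargs": {"commands": "0 0 -0.1 0 0 0;0 0 -0.08 0 0 0;0 0 0 0 0 0"}}

```text
time_s: 23.65
tcp_pos: [0.5755, -0.1361, 0.1315]
ee_rot: [[-0.087, -0.996, -0.0], [-0.996, 0.087, 0.0], [-0.0, 0.0, -1.0]]
wrist_force: [0.5, -0.6, -2.7]
gripper_width: 0.548
gripper_force: 30.0
```

{"fn": "play_rows", "kwargs": {"commands": "0 0 -0.07 0 0 0;0 0 0 0 0 0;0 0 0 0 0 0"}}

```text
time_s: 23.95
tcp_pos: [0.5756, -0.1361, 0.1295]
ee_rot: [[-0.087, -0.996, -0.0], [-0.996, 0.087, -0.0], [0.0, 0.0, -1.0]]
wrist_force: [-0.3, 0.1, -1.6]
gripper_width: 0.548
gripper_force: 30.0
```

{"fn": "play_rows", "kwargs": {"commands": "0 0 -0.04 0 0 0;0 0 0 0 0 0;0 0 0 0 0 0"}}

```text
time_s: 24.25
tcp_pos: [0.5757, -0.1362, 0.1292]
ee_rot: [[-0.086, -0.996, 0.001], [-0.996, 0.086, -0.0], [0.0, -0.001, -1.0]]
wrist_force: [-2.9, 1.2, 5.0]
gripper_width: 0.549
gripper_force: 30.0
```

{"fn": "play_rows", "kwargs": {"commands": "-0.01 -0.1 0.04 0 0 0;0 0 0 0 0 0;0 0 0 0 0 0"}}

```text
time_s: 24.55
tcp_pos: [0.5754, -0.1394, 0.1293]
ee_rot: [[-0.087, -0.996, 0.0], [-0.996, 0.087, -0.0], [0.0, -0.0, -1.0]]
wrist_force: [0.1, -1.0, -1.7]
gripper_width: 0.551
gripper_force: 30.0
```

{"fn": "play_rows", "kwargs": {"commands": "-0.005 -0.05 0 0 0 0;0 0 0 0 0 0"}}

```text
time_s: 24.75
tcp_pos: [0.5751, -0.1407, 0.1293]
ee_rot: [[-0.087, -0.996, -0.0], [-0.996, 0.087, 0.0], [-0.0, 0.0, -1.0]]
wrist_force: [-0.4, 0.5, -1.6]
gripper_width: 0.551
gripper_force: 30.0
```

{"fn": "play_rows", "kwargs": {"commands": "-0.005 -0.05 0 0 0 0;0 0 0 0 0 0"}}

```text
time_s: 24.95
tcp_pos: [0.5749, -0.1423, 0.1293]
ee_rot: [[-0.087, -0.996, -0.0], [-0.996, 0.087, 0.0], [0.0, 0.0, -1.0]]
wrist_force: [0.1, 0.0, -1.7]
gripper_width: 0.549
gripper_force: 30.0
```

{"fn": "play_rows", "kwargs": {"commands": "-0.005 -0.05 0 0 0 0;0 0 0 0 0 0"}}

```text
time_s: 25.15
tcp_pos: [0.5748, -0.1438, 0.1294]
ee_rot: [[-0.087, -0.996, -0.0], [-0.996, 0.087, -0.0], [0.0, 0.0, -1.0]]
wrist_force: [0.6, 0.1, -2.7]
gripper_width: 0.551
gripper_force: 30.0
```

{"fn": "play_rows", "kwargs": {"commands": "-0.005 -0.05 0 0 0 0;0 0 0 0 0 0"}}

```text
time_s: 25.35
tcp_pos: [0.5748, -0.1448, 0.1295]
ee_rot: [[-0.087, -0.996, 0.0], [-0.996, 0.087, 0.001], [-0.001, -0.0, -1.0]]
wrist_force: [-0.6, 2.4, -3.0]
gripper_width: 0.551
gripper_force: 30.0
```

{"fn": "play_rows", "kwargs": {"commands": "-0.005 -0.05 0 0 0 0;0 0 0 0 0 0"}}

```text
time_s: 25.55
tcp_pos: [0.5749, -0.1449, 0.1295]
ee_rot: [[-0.087, -0.996, 0.001], [-0.996, 0.087, 0.003], [-0.003, -0.001, -1.0]]
wrist_force: [0.1, 7.6, -2.4]
gripper_width: 0.543
gripper_force: 30.0
```

{"fn": "play_rows", "kwargs": {"commands": "0 0 -0.04 0 0 0;0 0.05 0 0 0 0;0 0 0 0 0 0"}}

```text
time_s: 25.85
tcp_pos: [0.5749, -0.1448, 0.1292]
ee_rot: [[-0.086, -0.996, 0.001], [-0.996, 0.086, 0.0], [-0.0, -0.001, -1.0]]
wrist_force: [-2.4, 3.6, 2.8]
gripper_width: 0.546
gripper_force: 30.0
```

{"fn": "play_rows", "kwargs": {"commands": "0 0 0 0 0 0;0 0 0 0 0 0;0 0 0 0 0 0;0 0 0 0 0 0;0 0 0.3 0 0 0;0 0 0.8 0 0 0;0 0 0.9 0 0 0;0 0 0.9 0 0 0;0 0 0.7 0 0 0;0 0 0 0 0 0", "grip": 87}}

```text
time_s: 26.85
tcp_pos: [0.5766, -0.1456, 0.2409]
ee_rot: [[-0.086, -0.996, 0.009], [-0.996, 0.086, -0.001], [0.001, -0.009, -1.0]]
wrist_force: [0.2, -0.7, 0.6]
gripper_width: 0.997
gripper_force: 0.0
```

{"fn": "play_rows", "kwargs": {"commands": "0.08 0.939 0 0 0 0;0.08 0.939 0 0 0 0;0.08 0.939 0 0 0 0;0.08 0.939 0 0 0 0;0.08 0.939 0 0 0 0;0.08 0.939 0 0 0 0;0.08 0.939 0 0 0 0;0.08 0.939 0 0 0 0;0.08 0.939 0 0 0 0;0.08 0.939 0 0 0 0;0.08 0.939 0 0 0 0;0.08 0.939 0 0 0 0;0.08 0.939 0 0 0 0;0.08 0.939 0 0 0 0;0.08 0.939 0 0 0 0;0.08 0.939 0 0 0 0;0 0 0 0 0 0;0 0 0 0 0 0;0 0 0 0 0 0", "grip": 50}}

```text
time_s: 28.75
tcp_pos: [0.6128, 0.3048, 0.2359]
ee_rot: [[-0.087, -0.996, -0.001], [-0.996, 0.087, -0.001], [0.001, 0.001, -1.0]]
wrist_force: [-0.2, -0.5, 0.7]
gripper_width: 0.576
gripper_force: 0.0
```

```bash
python3 - <<'E'
from m import *
p,d=cap("top")
p2,d2=cap("scene")
cv2.imwrite("pics/a5.png",np.vstack([cv2.resize(p[180:330,170:430],(560,323),interpolation=cv2.INTER_CUBIC),cv2.resize(p2[130:250,180:400],(560,276),interpolation=cv2.INTER_CUBIC)]))
print(r.sense()["tcp_pos"])
E
```

```text
[0.61299219 0.3045692  0.23642873]
```

View pics/a5.png

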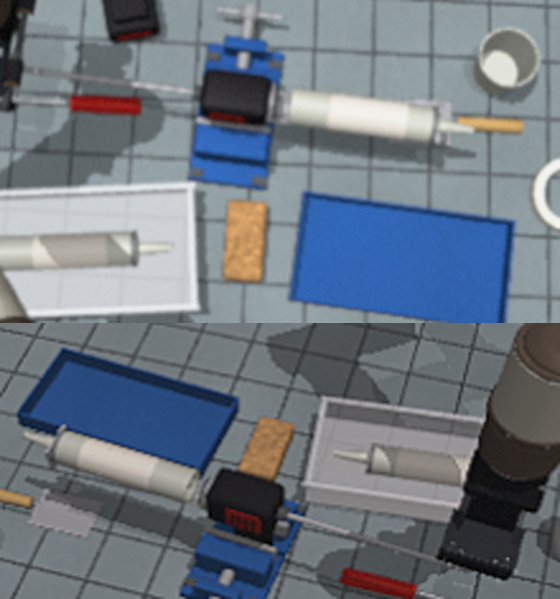

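The new cartridge is seated (crop 290-440, 113) with its nozzle through the slot at (455,127). The empty is still in the tub. Take the rod.

{"fn": "play_rows", "kwargs": {"commands": "0.01 0.02 -0.8 0 0 0;0 0 -0.8 0 0 0;0 0 -0.8 0 0 0;0 0 0 0 0 0"}}

```text
time_s: 29.25
tcp_pos: [0.6113, 0.3041, 0.1605]
ee_rot: [[-0.088, -0.996, -0.007], [-0.996, 0.088, -0.004], [0.005, 0.007, -1.0]]
wrist_force: [-0.3, 0.9, -0.6]
gripper_width: 0.574
gripper_force: 0.0
```

{"fn": "play_rows", "kwargs": {"commands": "0 0 0 0 0 0;0 0 0 0 0 0;0 0 0 0 0 0;0 0 0 0 0 0;0 0 0 0 0 0;0 0 0 0 0 0;0 0 0 0 0 0;0 0 0 0 0 0;0 0 0 0 0 0;0 0 0 0 0 0", "grip": 0}}

```text
time_s: 30.25
tcp_pos: [0.6138, 0.3063, 0.1647]
ee_rot: [[-0.087, -0.996, 0.001], [-0.996, 0.087, 0.0], [-0.0, -0.001, -1.0]]
wrist_force: [1.8, -0.4, 0.7]
gripper_width: 0.1
gripper_force: 30.0
```

{"fn": "play_rows", "kwargs": {"commands": "-0.02 -0.2 0 0 0 0;-0.026 -0.3 0 0 0 0;-0.026 -0.3 0 0 0 0;-0.017 -0.2 0 0 0 0;0 0 0 0 0 0;0 0 0 0 0 0"}}

```text
time_s: 30.85
tcp_pos: [0.6111, 0.2762, 0.1647]
ee_rot: [[-0.087, -0.996, 0.001], [-0.996, 0.087, 0.0], [-0.0, -0.001, -1.0]]
wrist_force: [3.5, 2.1, 0.5]
gripper_width: 0.105
gripper_force: 30.0
```

{"fn": "play_rows", "kwargs": {"commands": "-0.006 -0.07 0 0 0 0;-0.006 -0.07 0 0 0 0;0 0 0 0 0 0"}}

```text
time_s: 31.15
tcp_pos: [0.6108, 0.2726, 0.1647]
ee_rot: [[-0.086, -0.996, 0.002], [-0.996, 0.086, 0.001], [-0.001, -0.002, -1.0]]
wrist_force: [3.8, 2.3, -0.3]
gripper_width: 0.105
gripper_force: 30.0
```

{"fn": "play_rows", "kwargs": {"commands": "-0.006 -0.07 0 0 0 0;-0.006 -0.07 0 0 0 0;0 0 0 0 0 0"}}

```text
time_s: 31.45
tcp_pos: [0.6105, 0.2684, 0.1647]
ee_rot: [[-0.086, -0.996, 0.002], [-0.996, 0.086, 0.001], [-0.001, -0.002, -1.0]]
wrist_force: [3.7, 2.2, 1.4]
gripper_width: 0.108
gripper_force: 30.0
```

{"fn": "play_rows", "kwargs": {"commands": "-0.008 -0.07 0 0 0 0;-0.008 -0.07 0 0 0 0;0 0 0 0 0 0"}}

```text
time_s: 31.75
tcp_pos: [0.6101, 0.2643, 0.1647]
ee_rot: [[-0.086, -0.996, 0.002], [-0.996, 0.086, 0.001], [-0.002, -0.002, -1.0]]
wrist_force: [4.8, 2.9, 0.4]
gripper_width: 0.1
gripper_force: 30.0
```

{"fn": "play_rows", "kwargs": {"commands": "-0.008 -0.07 0 0 0 0;-0.008 -0.07 0 0 0 0;0 0 0 0 0 0"}}

```text
time_s: 32.05
tcp_pos: [0.6098, 0.2604, 0.1647]
ee_rot: [[-0.086, -0.996, 0.002], [-0.996, 0.086, 0.002], [-0.002, -0.002, -1.0]]
wrist_force: [4.7, 3.9, 0.2]
gripper_width: 0.101
gripper_force: 30.0
```

{"fn": "play_rows", "kwargs": {"commands": "-0.008 -0.07 0 0 0 0;-0.008 -0.07 0 0 0 0;0 0 0 0 0 0"}}

```text
time_s: 32.35
tcp_pos: [0.6096, 0.2582, 0.1647]
ee_rot: [[-0.086, -0.996, 0.004], [-0.996, 0.086, 0.006], [-0.006, -0.004, -1.0]]
wrist_force: [4.9, 8.2, -0.6]
gripper_width: 0.107
gripper_force: 30.0
```

{"fn": "play_rows", "kwargs": {"commands": "-0.008 -0.07 0 0 0 0;-0.008 -0.07 0 0 0 0;0 0 0 0 0 0"}}

```text
time_s: 32.65
tcp_pos: [0.6095, 0.2562, 0.1647]
ee_rot: [[-0.085, -0.996, 0.006], [-0.996, 0.085, 0.009], [-0.01, -0.005, -1.0]]
wrist_force: [3.9, 13.0, -0.2]
gripper_width: 0.103
gripper_force: 30.0
```

{"fn": "play_rows", "kwargs": {"commands": "0 0 0 0 0 0;0 0 0 0 0 0;0 0 0 0 0 0;0 0 0 0 0 0;0 0 0 0 0 0;0 0 0.4 0 0 0;0 0 0.9 0 0 0;0 0 0.9 0 0 0;0 0 0.9 0 0 0;0 0 0.9 0 0 0;0 0 0 0 0 0", "grip": 50}}

```text
time_s: 33.75
tcp_pos: [0.6099, 0.2514, 0.2908]
ee_rot: [[-0.086, -0.996, 0.009], [-0.996, 0.086, 0.004], [-0.005, -0.009, -1.0]]
wrist_force: [-0.2, -0.1, 0.6]
gripper_width: 0.576
gripper_force: 0.0
```

```bash
python3 - <<'E'
from m import *
p,d=cap("top");P=pts("top",d)
p2,d2=cap("scene");P2=pts("scene",d2)
p0=np.load("pics/scene0.npy");P0=pts("scene",p0)
n=np.array([.9962,-.0872]);o=np.array([.5882,.0204]);a=np.array([-.0872,-.9962])
for nm,Q,bx in(("now",P2,(310,180,400,260)),("start",P0,(300,180,400,260))):
    q=Q[axis(Q,.165,.212,bx)];g=np.c_[(q[:,:2]-o)@a,(q[:,:2]-o)@n,q[:,2]];g=g[abs(g[:,1])<.02];print(nm,len(g),np.median(g,0))
cv2.imwrite("pics/a6.png",np.vstack([cv2.resize(p[180:330,170:430],(560,323),interpolation=cv2.INTER_CUBIC),cv2.resize(p2[130:250,180:400],(560,276),interpolation=cv2.INTER_CUBIC)]))
E
```

```text
now 26 [-0.24244112  0.00475295  0.18937665]
start 28 [-0.15040249  0.00517218  0.19080942]
```

View pics/a6.png

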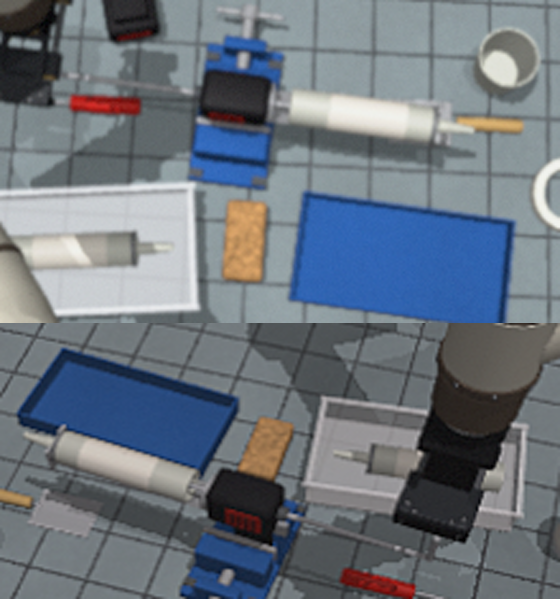

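The scene is as wanted: cartridge hard against the plate, rod bearing on the piston, empty in the tub, arm clear of everything.

```bash
python3 -c "
from station import r
print(r.finish_job())"
```

```text
the job is handed in; nothing more can be done
None
```

The cartridge is changed and the job handed in at about 34 s: the empty is in the tub, and the part-used one is in the cradle against the front plate with its nozzle through the slot. I pushed the rod to about 13 N at the wrist, roughly 9 N of it on the piston. After release it appears to have eased back about 2 mm, so by my estimate it now bears with around 4 N.

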